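# Reset the turntable drive and set its brake screw

## Robot

A 6-joint arm with a two-finger parallel gripper is mounted at the origin on the work surface. World frame = base frame: x ahead of the robot, y to its left, z up, the work surface at z = 0. Lengths are in m, angles in degrees, forces in N, time in s.
With the tool pointing down it reaches from about 0.275 to 0.85 m from the base axis. Payload 19 kg.
Tool frame: the origin (TCP) lies between the finger pads; the fingertips stand 14 mm ahead of it and the grasp point (between the pads) lies 5 mm behind it; z points along the fingers, y is the line along which they close (so a half turn about z gives the same grasp; the last joint's range is limited). The gripper opens to 85 mm and grips with 20 to 120 N. Pads are 22 mm wide; open, the fingers measure 114 mm over their backs; the gripper's body (76 mm by 85 mm) begins 54 mm behind the grasp point. The pads swing forward as they close: fully open they stand 13 mm farther back than shut.
Start: joints at [-74.141, 8.623, 82.357, -0, 89.026, -7.678], TCP at [0.23, -0.527, 0.21] pointing down, gripper open.
Joint ranges: [-160.23, 160.23], [-39.13, 120.54], [6.94, 153.29], [-79.49, 259.48], [9.18, 160.14], [-161.06, 161.06]. Speed limits (degrees/s): [108.29, 108.29, 127.2, 172.46, 172.46, 172.46].

## Interface

Orientations are given as a 3x3 rotation matrix whose columns are the frame's x, y, z axes.
In Python, from rig import get_state, read_camera, get_calibration, close_job gives the robot as it stands.
- The arm moves only by the tool carry_out, never from a script. Its argument "steps" is a list of rows, each a list of 3 entries, a list of its own where there are three numbers: the turn, a rotation vector about the world's x, y, z in degrees, then the shift along the world's x, y, z in mm, then the gripper command: -1 is fully open, 1 is shut, values between are in proportion. A call has 1 to 12 rows; each row shifts and turns the commanded pose from where the row before left it; what a row does not reach is not made up. A row lasts 1/10 s, in which the tool goes at most 50 mm and 8.59 degrees, less where a joint would pass 70% of its speed; a pose out of reach is approached as far as the arm can. A call with a gripper value outside its range is refused whole. The fingers move at their own pace and stop on an object; "squeeze" is the grip in N (left out, the last holds). Time passes only in rows, so rows that do not move let the fingers close. It gives the time, the measured TCP pose, the force, the opening and the grip force at its end, in the units of the state.
- get_state(): the state, without advancing time (a new reading comes with each control period).
- read_camera(name): name is "scene" or "top" or "wrist"; returns (picture, depth): 420x560x3 uint8, red, green, blue; 420x560 float32, m along the optical axis (not along the pixel's ray), 0 where there is no reading.
- get_calibration(name): a dict with "K" (3x3 intrinsics, pixels), "dist" ([k1, k2, p1, p2, k3] as OpenCV has them; the pictures are not rectified), "rvec" (rotation vector, rad) and "tvec" (3), from world to camera coordinates, as OpenCV has them; the wrist camera has in their place "T_tool_cam" (4x4, takes a point from camera to tool coordinates, whose origin is the TCP and whose axes are the flange's). Camera axes: x right, y down, z forward; pixel columns grow to the right and rows downward; lengths in m; the calibration is good to about 2 mm. A picture is of the moment at which its call begins: read the wrist's pose just before it. get_calibration takes no time and is no camera call.
- close_job(): hands the job in; it is judged then, once.
The state is a dict: "t": time; "joint_positions": joint angles; "joint_vel": joint speeds; "tau": joint torques, N m; "position": TCP position; "ee_rot": TCP orientation; "wrist_force": force on the tool from outside, world axes, zero at the start; "moment": the same for the moment, N m; "width": opening from 0.0 (shut) to 1.0 (fully open); "gripper_force": force on a finger pad.
Only numpy, scipy, OpenCV 4.12 (cv2) and the standard library are available. Lean on these libraries where they do the work, as an engineer would, in place of code of your own. Each camera call takes 0.05 s, during which the arm holds its last target. There are 200 camera calls.

## Task

Clear the motorised specimen turntable and set its brake: press the mushroom stop on the controller box right down, let it spring back up, then twist its cap clockwise as far as it goes to reset it. Then turn the wing thumbscrew on the turntable's brake block clockwise until it seats, back it off a quarter turn, and finish with the gripper still holding the wings there (do not let go). Leave the tube rack, the dish and the jar where they stand.

Things in the scene. Friction and masses are not known exactly. Their poses are not given: they have to be found in the camera images.
- controller: White controller box fixed to the bench, 110 (x) x 100 (y) x 55 mm high, with a black mushroom stop button in the middle of its top; origin: centre of the underside, z up. Stands at any yaw within about 35 degrees, left or right of the turntable.
- cap_top (a point): Centre of the top of the mushroom stop's twist cap, 102 mm above the bench when the button is up; it lies on the press and twist axis and moves and turns with the cap. The black cap is a round disc of 48 mm diameter with an upright finger bar across it: the bar is 36 mm long (along this point's x), 12 mm thick (along y) and stands 24 mm above the disc, up to this point. Pinch the bar across its 12 mm thickness with the fingertips at most about 20 mm below this point.
- stop (a joint): Downward travel of the mushroom button in m: 0 up, 0.006 fully down. A spring (1.7 N at first, 5.5 N fully down) brings it back up when it is released.
- cap (a joint): Twist of the mushroom's cap about the vertical in rad, growing clockwise seen from above: 1.05 is the end stop (reset). It starts between 0 and 0.2, turns with light friction (0.04 N m) and stays where it is left. It turns freely whether or not the button is down.
- turntable: White turntable base fixed to the bench, 200 (x) x 150 (y) x 35 mm high, with a low black disc of 116 mm diameter centred at x = +35 mm (nothing on it is over 55 mm above the bench) and an aluminium brake block, 44 x 56 mm, top 71 mm above the bench, centred at x = -60 mm. Origin: centre of the underside, z up. Stands at any yaw within about 35 degrees.
- wings: The wings of the steel thumbscrew that stands upright on the brake block (axis at x = -60 mm, y = 0 of the turntable): an upright plate 50 mm long (along its x) and 9 mm thick (along y), 28 mm high, its round lobes at the ends; origin: centre of its lower edge, on the screw axis, 81 mm above the bench. Under it is a round shoulder of 24 mm diameter.
- wings_top (a point): Centre of the top edge of the thumbscrew's wings, on the screw axis, 109 mm above the bench; axes as the wings (x along the plate, y across its 9 mm thickness). Pinch the plate across y with the fingertips at most about 24 mm below this point. The screw does not rise or sink noticeably as it turns.
- screw (a joint): Angle of the thumbscrew about the vertical in rad, growing clockwise seen from above (tightening): 2.6 is seated, a hard stop; it starts 0.5 to 1.3 rad short of that. A quarter turn back from the seat is 1.03. Friction 0.05 N m, and it stays where it is left.
- tube_rack: Loose red rack of capped sample tubes, 50 x 130 mm, 54 mm high, on the bench beyond the work; a bystander. Origin: centre of the underside.
- dish: Loose covered glass petri dish, 94 mm diameter, 18 mm high, on the bench to the left; a bystander. Origin: centre of the underside.
- jar: Loose jar with a white cap, 54 mm diameter, 75 mm high, on the bench to the right; a bystander. Origin: centre of the underside.

How it is judged (in metres and radians):
On the way, in this order (a step that is already met when the one before it is completed fails the run):
1. the mushroom stop is pressed down (value of joint stop above 0.0045 m), for 0.1 s.
2. the mushroom stop has sprung back up (value of joint stop below 0.002 m), for 0.1 s.
3. its cap is twisted clockwise to the end (value of joint cap above 0.93 rad), for 0.1 s.
4. the thumbscrew is seated (value of joint screw above 2.52 rad), for 0.1 s.
At the end, for the whole second after the job is handed in: The thumbscrew rests a quarter turn (90 degrees, give or take 15) back from its seat, held by the fingers with more than 1.5 N of contact and not turning; the mushroom stop is up (within 2 mm) with its cap twisted to the end (within 0.15 rad); rack, dish and jar are within 20 mm of where they stood (value of joint screw between 0.77 and 1.29 rad and velocity of joint screw between -0.05 and 0.05 rad/s and contact force between the fingers and wings above 1.5 N and value of joint cap above 0.9 rad and value of joint stop below 0.002 m and distance of each of tube_rack, dish, jar from where it was at the start of the episode below 0.02 m); the arm keeps its last pose, push and grip.
It fails at once if the tube rack is pushed more than 20 mm from its place (distance of tube_rack from where it was at the start of the episode above 0.02 m).
It fails at once if the petri dish is pushed more than 20 mm from its place (distance of dish from where it was at the start of the episode above 0.02 m).
It fails at once if the jar is pushed more than 20 mm from its place (distance of jar from where it was at the start of the episode above 0.02 m).
It also fails if it takes over 56 s, if anything falls off the work surface, if the arm or the gripper's body presses on something with over 40 N, if the wrist force passes 120 N, or if a joint passes its speed limit or range.

## Working session

There is one attempt and no reset: what is moved stays moved. The work goes in short steps, Python scripts to look and compute and a tool call to move; the robot and the scene stay as the last step left them, time stands still between calls to the robot, and variables do not carry over. Pictures are saved under pics/ and viewed, at most 10 in all, crops included, and the job is handed in when it is done.

Besides the shell and the picture viewer there is one more tool, called as a command line: name --argument value ..., lists and objects as JSON in quotes. carry_out: Moves the arm, as the interface text tells. Its arguments: {"type":"object","properties":{"steps":{"type":"array"},"squeeze":{"type":"number"}},"required":["steps"]}

```bash
mkdir -p pics; ls
python3 - <<'E'
from rig import *
import cv2,numpy as np
for n in("top","scene"):
    p,d=read_camera(n); np.savez(n,p=p,d=d); cv2.imwrite(f"pics/{n}.png",p[:,:,::-1])
    c=get_calibration(n); R=cv2.Rodrigues(np.array(c["rvec"],float))[0]; print(n,-R.T@np.array(c["tvec"]).ravel(),c["K"])
s=get_state();print(s)
E
```

```text
pics
top [ 0.35532463 -0.00387482  1.49365745] [[474.07801458   0.         285.17571209]
 [  0.         474.07801458 213.93811403]
 [  0.           0.           1.        ]]
scene [ 1.1935412  -0.66835906  1.08836086] [[465.25405705   0.         272.25932859]
 [  0.         465.25405705 212.58630613]
 [  0.           0.           1.        ]]
{'t': 0.1, 'joint_positions': array([-7.41425211e+01,  8.64895698e+00,  8.23887700e+01,  6.56600420e-04,
        8.90269440e+01, -7.67846661e+00]), 'joint_vel': array([-0.0562782 , -0.11312925, -0.14891572, -0.08606881,  0.01695461,
       -0.00594486]), 'tau': array([ 8.56719649e-03, -7.14367247e+01, -5.71796000e+01, -5.26373253e-05,
        7.07634274e-03, -1.03577220e-04]), 'position': array([ 0.22952116, -0.52693531,  0.2098321 ]), 'ee_rot': array([[ 9.16809836e-01,  3.99323974e-01, -2.97395603e-04],
       [ 3.99324052e-01, -9.16809204e-01,  1.08889740e-03],
       [ 1.62167811e-04, -1.11706906e-03, -9.99999363e-01]]), 'wrist_force': array([-0.64900736,  0.07969959, -0.32718522]), 'moment': array([-0.04835169,  0.04305156, -0.01037562]), 'gripper_force': 0.0, 'width': 1.0003097494986741}
```

View pics/top.png

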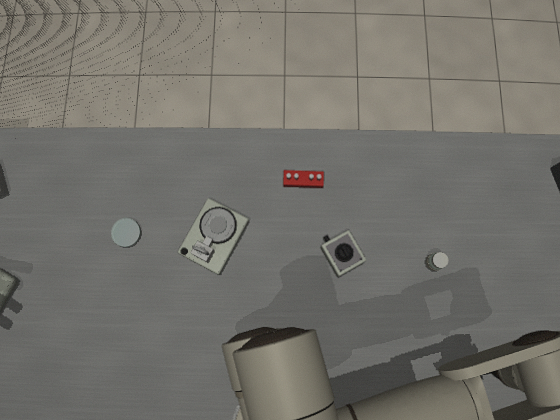

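View pics/scene.png

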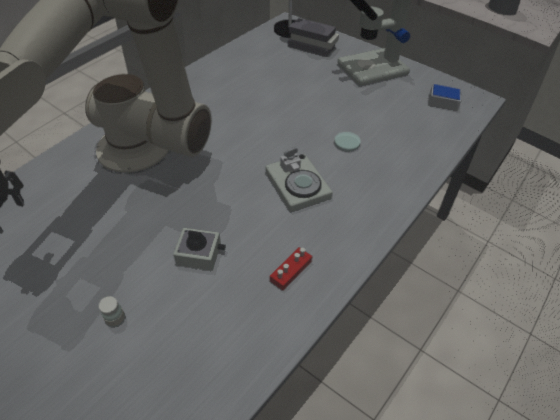

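The top view shows the controller cap at about (344,252), the turntable's thumbscrew at about (202,250), the rack at (304,179), the dish at (126,233) and the jar at (437,260). Next, enlarged crops.

```bash
cat > h.py <<'E'
from rig import *
import cv2,numpy as np
def px2w(uv,z,n="top"):
    """pixel -> world point on plane z"""
    c=get_calibration(n)
    if n=="wrist":
        s=get_state();T=np.eye(4);T[:3,:3]=s["ee_rot"];T[:3,3]=s["position"];T=T@np.array(c["T_tool_cam"]);Rw,o=T[:3,:3],T[:3,3]
    else:
        R=cv2.Rodrigues(np.array(c["rvec"],float))[0];Rw=R.T;o=-R.T@np.array(c["tvec"],float).ravel()
    q=cv2.undistortPoints(np.array(uv,float).reshape(-1,1,2),np.array(c["K"]),np.array(c["dist"])).reshape(-1,2)
    r=np.c_[q,np.ones(len(q))]@Rw.T
    return o+r*((z-o[2])/r[:,2])[:,None]
E
python3 - <<'E'
from h import *
p=np.load("top.npz")["p"]
a=[cv2.resize(p[y:y+90,x:x+90],(400,400),interpolation=cv2.INTER_CUBIC) for x,y in((170,190),(300,207))]
cv2.imwrite("pics/crop.png",np.hstack(a)[:,:,::-1])
print(px2w([[344,252]],.1),px2w([[202,250]],.109))
E
```

```text
[[ 0.52273394 -0.18414816  0.1       ]] [[0.52270602 0.23460206 0.109     ]]
```

View pics/crop.png

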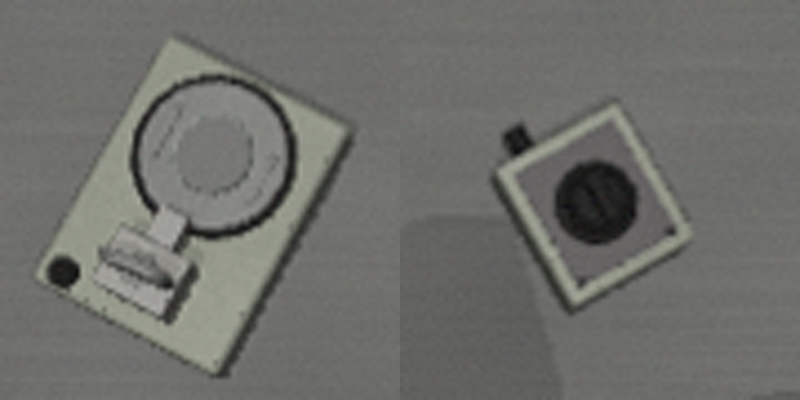

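The crops show the cap centre at about (344.3,252.7) in the full image and its bar near vertical. The wings run from about (193,245) to (209,255). Now I'll move above the cap and look with the wrist camera.

carry_out --steps '[[[0, 0, 0], [29, 34, 4], -1], [[0, 0, 0], [29, 34, 4], -1], [[0, 0, 0], [29, 34, 4], -1], [[0, 0, 0], [29, 34, 4], -1], [[0, 0, 0], [29, 34, 4], -1], [[0, 0, 0], [29, 34, 4], -1], [[0, 0, 0], [29, 34, 4], -1], [[0, 0, 0], [29, 34, 4], -1], [[0, 0, 0], [29, 34, 4], -1], [[0, 0, 0], [29, 34, 4], -1], [[0, 0, 0], [0, 0, 0], -1], [[0, 0, 0], [0, 0, 0], -1]]' --squeeze 30

```text
t: 1.3
position: [0.5199, -0.1863, 0.2499]
ee_rot: [[0.916, 0.401, -0.001], [0.401, -0.916, 0.0], [-0.001, -0.001, -1.0]]
wrist_force: [0.6, -0.6, -0.4]
width: 1.002
gripper_force: 0.0
```

Run:
```python
from h import *
s=get_state();print(s["t"],s["position"],s["ee_rot"].round(3),s["joint_positions"])
p,d=read_camera("wrist");cv2.imwrite("pics/w1.png",p[:,:,::-1])
```

```text
1.3 [ 0.51987262 -0.18634752  0.24993434] [[ 0.916  0.401 -0.001]
 [ 0.401 -0.916  0.   ]
 [-0.001 -0.001 -1.   ]] [-2.77093855e+01  5.34989776e+00  8.14817710e+01 -7.13091076e-03
  9.32188181e+01  3.86347043e+01]
```

View pics/w1.png

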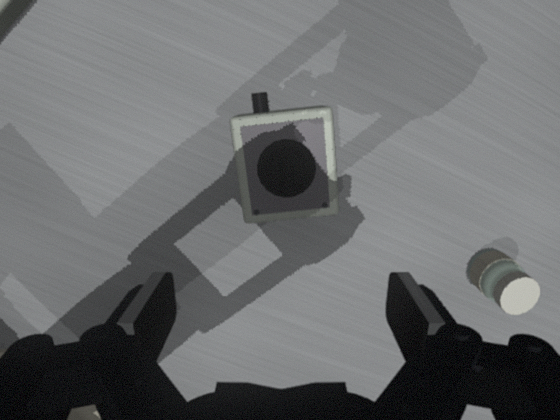

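The wrist view shows the controller box with the black cap disc at about (286,168). The bar is lost in shadow, so I'll use the depth image to find it.

```bash
cat >> h.py <<'E'
def cloud():
    c=get_calibration("wrist");s=get_state();T=np.eye(4);T[:3,:3]=s["ee_rot"];T[:3,3]=s["position"];T=T@np.array(c["T_tool_cam"])
    p,d=read_camera("wrist");v,u=np.nonzero(d>0)
    q=cv2.undistortPoints(np.c_[u,v].astype(float).reshape(-1,1,2),np.array(c["K"]),np.array(c["dist"])).reshape(-1,2)
    return (np.c_[q,np.ones(len(q))]*d[v,u][:,None])@T[:3,:3].T+T[:3,3],p
def bar(P,xy,r,z0,z1):
    m=(np.hypot(*(P[:,:2]-xy).T)<r)&(P[:,2]>z0)&(P[:,2]<z1);Q=P[m,:2]
    (cx,cy),wh,_=b=cv2.minAreaRect((Q*1000).astype(np.float32));box=cv2.boxPoints(b);e=max((box[1]-box[0],box[2]-box[1]),key=np.linalg.norm)
    w,V=np.linalg.eigh(np.cov(Q.T));print(m.sum(),"mean",Q.mean(0),"rect",cx,cy,wh,np.degrees(np.arctan2(e[1],e[0])),"pca",np.degrees(np.arctan2(V[1,1],V[0,1])),"z",np.median(P[m,2]),P[m,2].max())
E
python3 - <<'E'
from h import *
P,p=cloud()
bar(P,[.522,-.186],.04,.09,.12)
bar(P,[.522,-.186],.04,.068,.12)
bar(P,[.522,-.186],.09,.045,.06)
E
```

```text
559 mean [ 0.5278704  -0.18823387] rect 526.9418334960938 -188.7149658203125 (35.46043395996094, 11.945240020751953) 27.242321 pca -152.8322798638894 z 0.10240698686771932 0.10491412364861591
1969 mean [ 0.52875827 -0.18770928] rect 527.00634765625 -188.59683227539062 (46.056480407714844, 46.34046936035156) -64.66963 pca 122.85676152133126 z 0.07842085331072446 0.10491412364861591
8244 mean [ 0.53062714 -0.18688815] rect 526.7655029296875 -188.89453125 (111.00154876708984, 100.87255096435547) 29.831755 pca -149.46636644820717 z 0.0561112777464369 0.05999563521285434
```

carry_out --steps '[[[0, 0, 3.6], [7.1, -2.4, -30], -1], [[0, 0, 0], [0, 0, -40], -1], [[0, 0, 0], [0, 0, -40], -1], [[0, 0, 0], [0, 0, -30], -1], [[0, 0, 0], [0, 0, -12], -1], [[0, 0, 0], [0, 0, 0], 1], [[0, 0, 0], [0, 0, 0], 1], [[0, 0, 0], [0, 0, 0], 1], [[0, 0, 0], [0, 0, 0], 1], [[0, 0, 0], [0, 0, 0], 1], [[0, 0, 0], [0, 0, 0], 1], [[0, 0, 0], [0, 0, 0], 1]]' --squeeze 30

```text
t: 2.6
position: [0.5268, -0.1895, 0.0985]
ee_rot: [[0.89, 0.456, 0.0], [0.456, -0.89, 0.0], [0.0, 0.0, -1.0]]
wrist_force: [0.3, 0.4, 0.1]
width: 0.0
gripper_force: 0.0
```

The gripper shut fully with no force on the pads, so it missed the bar. I'll look.

Run:
```python
from h import *
s=get_state();print(s["t"],s["width"],s["gripper_force"],s["wrist_force"],s["position"])
p,d=read_camera("wrist")
q,_=read_camera("scene")
a=cv2.resize(p,(533,400));b=cv2.resize(q[200:290,150:210],(267,400),interpolation=cv2.INTER_CUBIC)
cv2.imwrite("pics/w2.png",np.hstack([a,b])[:,:,::-1])
```

```text
2.6 0.00018327456568515544 0.0 [0.31695006 0.36451794 0.08139509] [ 0.52675621 -0.18951563  0.09850627]
```

View pics/w2.png

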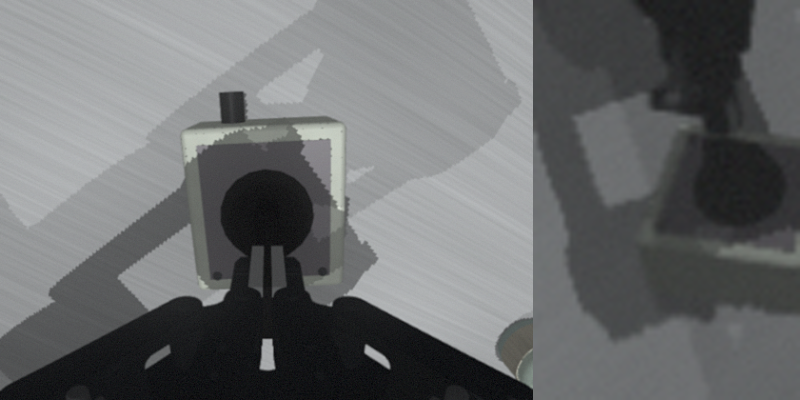

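The fingers look to be on the robot side of the cap (tips at about (268,250), disc centre at (266,212)). I'll check the tip position against the depth.

Run:
```python
from h import *
c=get_calibration("wrist");T=np.array(c["T_tool_cam"]);print(T.round(4));K=np.array(c["K"]);print(K)
Ti=np.linalg.inv(T)
for t in([0,0,0],[0,0,.014],[0,0,-.05]):
    v=Ti@np.r_[t,1];print(t,v[:3],cv2.projectPoints(v[:3].reshape(1,1,3),np.zeros(3),np.zeros(3),K,np.array(c["dist"]))[0].ravel())
p,d=read_camera("wrist")
print([(r,round(float(d[r,264]),3),round(float(d[r,272]),3),round(float(d[r,280]),3),round(float(d[r,290]),3)) for r in range(180,330,10)])
P,_=cloud(); bar(P,[.527,-.189],.04,.085,.112)
m=(P[:,2]<.112)&(P[:,2]>.07)&(np.hypot(P[:,0]-.527,P[:,1]+.189)<.05)
for z in np.arange(.07,.112,.004):
    k=m&(abs(P[:,2]-z-.002)<.002);print(z.round(3),k.sum(),P[k,:2].mean(0) if k.any() else '')
```

```text
[[ 1.000e-04 -9.554e-01 -2.953e-01  7.440e-02]
 [ 1.000e+00  3.000e-04 -6.000e-04 -0.000e+00]
 [ 6.000e-04 -2.953e-01  9.554e-01 -1.642e-01]
 [ 0.000e+00  0.000e+00  0.000e+00  1.000e+00]]
[[366.9289869    0.         280.52946195]
 [  0.         366.9289869  208.12030829]
 [  0.           0.           1.        ]]
[0, 0, 0] [1.34706686e-04 2.25500409e-02 1.78878777e-01] [280.80536793 254.30726012]
[0, 0, 0.014] [1.43719022e-04 1.84163306e-02 1.92254589e-01] [280.80352068 243.2385282 ]
[0, 0, -0.05] [1.02519769e-04 3.73132921e-02 1.31108018e-01] [280.81419052 311.75066784]
[(180, 0.21, 0.208, 0.206, 0.207), (190, 0.207, 0.206, 0.206, 0.208), (200, 0.195, 0.195, 0.195, 0.195), (210, 0.194, 0.188, 0.186, 0.192), (220, 0.194, 0.173, 0.172, 0.173), (230, 0.196, 0.171, 0.171, 0.17), (240, 0.197, 0.172, 0.172, 0.174), (250, 0.199, 0.173, 0.174, 0.175), (260, 0.2, 0.15, 0.148, 0.151), (270, 0.141, 0.14, 0.14, 0.14), (280, 0.133, 0.133, 0.133, 0.133), (290, 0.125, 0.125, 0.126, 0.126), (300, 0.121, 0.121, 0.121, 0.119), (310, 0.113, 0.113, 0.122, 0.111), (320, 0.106, 0.107, 0.121, 0.108)]
1164 mean [ 0.53626194 -0.18416091] rect 534.4461669921875 -185.05166625976562 (19.82689666748047, 11.94185733795166) 27.696564 pca -152.42025868159098 z 0.10214134975887408 0.10484216339943661
0.07 225 [ 0.5368837  -0.18477191]
0.074 1992 [ 0.53244485 -0.18604194]
0.078 1476 [ 0.52829352 -0.1879391 ]
0.082 50 [ 0.54251246 -0.18108467]
0.086 60 [ 0.54227854 -0.18070121]
0.09 62 [ 0.54236821 -0.18097903]
0.094 61 [ 0.54253915 -0.181086  ]
0.098 329 [ 0.53645371 -0.18430539]
0.102 642 [ 0.53431102 -0.18504202]
0.106 0 
0.11 0
```

Run:
```python
from h import *
s=get_state();P,p=cloud();Q=(P-s["position"])@s["ee_rot"]
for z in range(-70,20,5):
    k=(abs(Q[:,2]*1e3-z-2.5)<2.5)&(abs(Q[:,1])<.045)&(abs(Q[:,0])<.03)
    if k.any():
        y=np.sort(Q[k,1]*1e3);print(z,k.sum(),"y",y[0].round(1),y[y<0].max().round(1) if (y<0).any() else '',y[y>0].min().round(1) if (y>0).any() else '',y[-1].round(1),"x",Q[k,0].min().round(4),Q[k,0].max().round(4))
```

```text
-70 1824 y -32.0 -1.8 1.6 31.6 x -0.0134 0.0137
-65 484 y -21.8 -0.3 0.1 21.5 x -0.008 0.0129
-60 861 y -6.7 -0.3 0.1 8.5 x -0.0126 0.0108
-55 443 y -13.9 -0.3 0.1 13.5 x 0.0054 0.011
-50 524 y -13.8 -0.3 0.1 13.6 x 0.0052 0.011
-45 463 y -13.7 -0.3 0.1 13.6 x 0.0047 0.0109
-40 423 y -13.8 -0.3 0.1 13.6 x 0.0052 0.0111
-35 341 y -13.9 -0.3 0.1 13.5 x 0.0052 0.0108
-30 198 y -12.6 -0.3 0.1 12.0 x 0.0053 0.0107
-10 97 y -4.6 -0.4 0.1 4.4 x 0.0004 0.0166
-5 867 y -6.2 -0.4 0.1 5.4 x -0.0013 0.0189
0 82 y -6.2 -0.4 0.1 5.4 x 0.0153 0.0186
5 71 y -6.4 -0.4 0.1 5.0 x 0.0154 0.0186
10 66 y -6.5 -0.4 0.1 5.2 x 0.0152 0.0186
15 1195 y -18.0 -0.4 0.1 17.9 x -0.0135 0.0192
```

The depth shows the shut fingertips about 27 mm behind the reported TCP, not 14 mm ahead. They are closed about 23 mm above the bar, though centred on it. I'll reopen, go down 40 mm and grip again.

carry_out --steps '[[[0, 0, 0], [0, 0, 0], -1], [[0, 0, 0], [0, 0, 0], -1], [[0, 0, 0], [0, 0, 0], -1], [[0, 0, 0], [0, 0, 0], -1], [[0, 0, 0], [0, 0, 0], -1], [[0, 0, 0], [0, 0, 0], -1], [[0, 0, 0], [0, 0, -10], -1], [[0, 0, 0], [0, 0, -10], -1], [[0, 0, 0], [0, 0, -10], -1], [[0, 0, 0], [0, 0, -10], -1], [[0, 0, 0], [0, 0, 0], -1]]'

```text
t: 3.95
position: [0.5259, -0.1891, 0.0564]
ee_rot: [[0.89, 0.456, -0.002], [0.456, -0.89, 0.001], [-0.002, -0.002, -1.0]]
wrist_force: [-0.6, -0.2, 0.5]
width: 1.001
gripper_force: 0.0
```

carry_out --steps '[[[0, 0, 0], [0, 0, 0], 1], [[0, 0, 0], [0, 0, 0], 1], [[0, 0, 0], [0, 0, 0], 1], [[0, 0, 0], [0, 0, 0], 1], [[0, 0, 0], [0, 0, 0], 1], [[0, 0, 0], [0, 0, 0], 1], [[0, 0, 0], [0, 0, 0], 1]]'

```text
t: 4.65
position: [0.5267, -0.1894, 0.0584]
ee_rot: [[0.89, 0.456, -0.0], [0.456, -0.89, 0.0], [0.0, -0.0, -1.0]]
wrist_force: [-0.9, 2.7, 1.9]
width: 0.134
gripper_force: 34.4
```

Gripped, with a width of 11.4 mm. Now I'll press down, hold and check.

carry_out --steps '[[[0, 0, 0], [0, 0, -3], 1], [[0, 0, 0], [0, 0, -3], 1], [[0, 0, 0], [0, 0, 0], 1], [[0, 0, 0], [0, 0, 0], 1], [[0, 0, 0], [0, 0, 0], 1]]'

```text
t: 5.15
position: [0.5267, -0.1894, 0.0526]
ee_rot: [[0.89, 0.456, 0.0], [0.456, -0.89, 0.0], [0.0, -0.0, -1.0]]
wrist_force: [-4.6, 5.0, 9.1]
width: 0.126
gripper_force: 35.6
```

carry_out --steps '[[[0, 0, 0], [0, 0, -1], 1], [[0, 0, 0], [0, 0, 0], 1], [[0, 0, 0], [0, 0, 0], 1]]'

```text
t: 5.45
position: [0.5268, -0.1895, 0.0524]
ee_rot: [[0.89, 0.456, 0.001], [0.456, -0.89, -0.0], [0.0, 0.0, -1.0]]
wrist_force: [-9.3, 6.3, 21.4]
width: 0.135
gripper_force: 37.3
```

carry_out --steps '[[[0, 0, 0], [0, 0, 4], 1], [[0, 0, 0], [0, 0, 3.5], 1], [[0, 0, 0], [0, 0, 0], 1], [[0, 0, 0], [0, 0, 0], 1], [[0, 0, 0], [0, 0, 0], 1]]'

```text
t: 5.95
position: [0.5267, -0.1894, 0.0587]
ee_rot: [[0.89, 0.456, -0.0], [0.456, -0.89, 0.0], [-0.0, -0.0, -1.0]]
wrist_force: [-1.2, 5.8, 1.1]
width: 0.131
gripper_force: 34.3
```

It bottomed at 21 N and is back up. Now the clockwise twist.

carry_out --steps '[[[0, 0, -7], [0, 0, 0], 1], [[0, 0, -7], [0, 0, 0], 1], [[0, 0, -7], [0, 0, 0], 1], [[0, 0, -7], [0, 0, 0], 1], [[0, 0, -7], [0, 0, 0], 1], [[0, 0, -7], [0, 0, 0], 1], [[0, 0, -5], [0, 0, 0], 1], [[0, 0, -3], [0, 0, 0], 1], [[0, 0, 0], [0, 0, 0], 1], [[0, 0, 0], [0, 0, 0], 1]]'

```text
t: 6.95
position: [0.5265, -0.1884, 0.0585]
ee_rot: [[0.921, -0.388, -0.001], [-0.388, -0.921, 0.002], [-0.001, -0.002, -1.0]]
wrist_force: [-1.1, 12.0, 1.0]
width: 0.133
gripper_force: 34.4
```

```bash
python3 -c "
from h import *
s=get_state();print(s['moment'],s['wrist_force'],np.degrees(np.arctan2(s['ee_rot'][1,1],s['ee_rot'][0,1])),s['joint_positions'])"
```

```text
[ 2.21320881  0.16719312 -0.01003519] [-1.08467793 12.04900423  0.96387432] -112.86027429928203 [-27.64070477  12.4543982   96.01214131   0.09649399  71.62083275
  85.18900648]
```

carry_out --steps '[[[0, 0, -2], [0, 0.5, 0], 1], [[0, 0, -2], [0, 0.5, 0], 1], [[0, 0, -2], [0, 0, 0], 1], [[0, 0, 0], [0, 0, 0], 1], [[0, 0, 0], [0, 0, 0], 1]]'

```text
t: 7.45
position: [0.5266, -0.1881, 0.0587]
ee_rot: [[0.876, -0.483, -0.0], [-0.483, -0.876, 0.001], [-0.001, -0.001, -1.0]]
wrist_force: [-1.6, 6.8, 0.9]
width: 0.134
gripper_force: 34.4
```

```bash
python3 -c "
from h import *
s=get_state();print(s['moment'],s['wrist_force'],np.degrees(np.arctan2(s['ee_rot'][1,1],s['ee_rot'][0,1])))"
```

```text
[ 1.17788017  0.25352598 -0.03592458] [-1.64563152  6.78113769  0.88165167] -118.86453276018332
```

carry_out --steps '[[[0, 0, -2], [0, 0.4, 0], 1], [[0, 0, -2], [0, 0, 0], 1], [[0, 0, 0], [0, 0, 0], 1], [[0, 0, 0], [0, 0, 0], 1]]'

```text
t: 7.85
position: [0.5266, -0.1881, 0.0587]
ee_rot: [[0.841, -0.541, -0.0], [-0.541, -0.841, 0.0], [-0.0, -0.0, -1.0]]
wrist_force: [-2.1, 4.8, 1.4]
width: 0.133
gripper_force: 36.5
```

```bash
python3 -c "
from h import *
s=get_state();print(s['moment'],s['wrist_force'],np.degrees(np.arctan2(s['ee_rot'][1,1],s['ee_rot'][0,1])))"
```

```text
[0.82330542 0.28145031 0.56152111] [-2.14522596  4.80145523  1.44578719] -122.7790906855456
```

The moment of 0.56 N m shows the end stop. I'll release, rise and check the cap.

carry_out --steps '[[[0, 0, 0], [0, 0, 0], -1], [[0, 0, 0], [0, 0, 0], -1], [[0, 0, 0], [0, 0, 0], -1], [[0, 0, 0], [0, 0, 0], -1], [[0, 0, 0], [0, 0, 0], -1], [[0, 0, 0], [0, 0, 0], -1], [[0, 0, 0], [0, 0, 30], -1], [[0, 0, 0], [0, 0, 40], -1], [[0, 0, 0], [0, 0, 45], -1], [[0, 0, 0], [0, 0, 45], -1], [[0, 0, 0], [0, 0, 25], -1], [[0, 0, 0], [0, 0, 0], -1]]'

```text
t: 9.05
position: [0.5277, -0.1887, 0.2479]
ee_rot: [[0.84, -0.543, 0.005], [-0.543, -0.84, -0.003], [0.006, -0.001, -1.0]]
wrist_force: [0.3, 0.2, 0.2]
width: 1.001
gripper_force: 0.0
```

Run:
```python
from h import *
P,p=cloud()
bar(P,[.527,-.189],.04,.09,.12)
```

```text
559 mean [ 0.52816333 -0.1896448 ] rect 526.6146850585938 -188.74131774902344 (11.981525421142578, 36.2445182800293) -30.288404 pca 149.44207103622762 z 0.1023751554586047 0.10494559845440277
```

carry_out --steps '[[[0, 0, 8.2], [0, 40, 0], -1], [[0, 0, 8.2], [0, 40, 0], -1], [[0, 0, 8.2], [0, 40, 0], -1], [[0, 0, 8.2], [0, 40, 0], -1], [[0, 0, 8.2], [0, 40, 0], -1], [[0, 0, 8.2], [0, 40, 0], -1], [[0, 0, 8.2], [0, 40, 0], -1], [[0, 0, 8.2], [0, 40, 0], -1], [[0, 0, 8.2], [0, 40, 0], -1], [[0, 0, 8.2], [0, 40, 0], -1], [[0, 0, 8.2], [0, 20, 0], -1], [[0, 0, 0], [0, 0, 0], -1]]'

```text
t: 10.3
position: [0.5259, 0.2342, 0.242]
ee_rot: [[0.533, 0.846, -0.003], [0.846, -0.533, -0.0], [-0.002, -0.002, -1.0]]
wrist_force: [-0.4, -1.4, -0.7]
width: 0.999
gripper_force: 0.0
```

Run:
```python
from h import *
s=get_state();print(s["position"],np.degrees(np.arctan2(s['ee_rot'][1,1],s['ee_rot'][0,1])),s["joint_positions"])
P,p=cloud();cv2.imwrite("pics/w3.png",p[:,:,::-1])
bar(P,[.522,.235],.045,.095,.125)
bar(P,[.522,.235],.045,.104,.125)
```

```text
[0.52590449 0.23416165 0.24196893] -32.223892720690166 [1.63161205e+01 8.32699413e+00 7.90760797e+01 3.09355381e-02
 9.27448562e+01 4.85413593e+01]
650 mean [0.52578304 0.24523431] rect 524.9244384765625 243.80516052246094 (48.64271926879883, 9.125068664550781) 70.31727 pca 70.36153190251088 z 0.10908333315753813 0.11180352774712643
587 mean [0.5252545  0.24427623] rect 524.7001342773438 243.3165283203125 (46.848960876464844, 9.12745189666748) 70.14512 pca 70.44809597533079 z 0.1092178087297615 0.11180352774712643
```

View pics/w3.png

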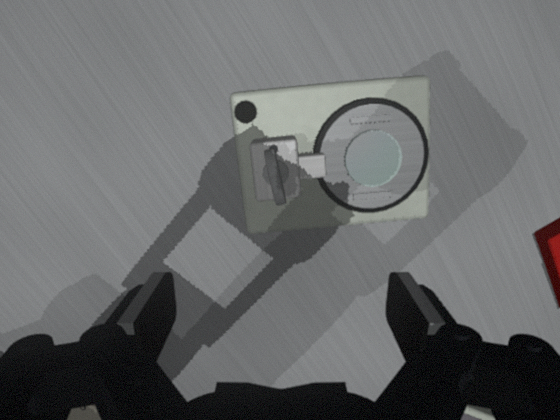

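The cap has turned 57.5° to its end. The picture shows the wings upright on the brake block at about (275,172). Depth puts their centre at (0.525, 0.2436) with the plate at 70.3°. I'll align, descend and grip.

carry_out --steps '[[[0, 0, 6.3], [-0.5, 5, -20], -1], [[0, 0, 6.2], [-0.5, 4.4, -20], -1], [[0, 0, 0], [0, 0, -40], -1], [[0, 0, 0], [0, 0, -40], -1], [[0, 0, 0], [0, 0, -30], -1], [[0, 0, 0], [0, 0, -18], -1], [[0, 0, 0], [0, 0, -10], -1], [[0, 0, 0], [0, 0, 0], -1], [[0, 0, 0], [0, 0, 0], -1]]'

```text
t: 11.25
position: [0.5261, 0.241, 0.0666]
ee_rot: [[0.346, 0.938, 0.001], [0.938, -0.346, 0.0], [0.0, 0.001, -1.0]]
wrist_force: [0.0, 0.6, -0.7]
width: 1.003
gripper_force: 0.0
```

carry_out --steps '[[[0, 0, 0], [0, 0, 0], 1], [[0, 0, 0], [0, 0, 0], 1], [[0, 0, 0], [0, 0, 0], 1], [[0, 0, 0], [0, 0, 0], 1], [[0, 0, 0], [0, 0, 0], 1], [[0, 0, 0], [0, 0, 0], 1], [[0, 0, 0], [0, 0, 0], 1]]' --squeeze 40

```text
t: 11.95
position: [0.5252, 0.2415, 0.0661]
ee_rot: [[0.344, 0.939, -0.001], [0.939, -0.344, 0.0], [-0.0, -0.001, -1.0]]
wrist_force: [-7.2, 1.5, 5.5]
width: 0.097
gripper_force: 42.1
```

```bash
cat > st.py <<'E'
from h import *
s=get_state();print(s['moment'],s['wrist_force'],np.degrees(np.arctan2(s['ee_rot'][1,1],s['ee_rot'][0,1])),s['joint_positions'][5])
E
python3 st.py
```

```text
[0.16836974 1.01099842 0.06125975] [-7.21734826  1.46689558  5.54621827] -20.14922304686926 37.180513361208035
```

carry_out --steps '[[[0, 0, 0], [0, 0, 0], 0.4], [[0, 0, 0], [0, 0, 0], 0.4], [[0, 0, 0], [0, 0, 0], 0.4], [[0, 0, 0], [-0.5, 2, -2], 0.4], [[0, 0, 0], [0, 0, 0], 0.4], [[0, 0, 0], [0, 0, 0], 1], [[0, 0, 0], [0, 0, 0], 1], [[0, 0, 0], [0, 0, 0], 1], [[0, 0, 0], [0, 0, 0], 1], [[0, 0, 0], [0, 0, 0], 1]]'

```text
t: 12.95
position: [0.5255, 0.2431, 0.0639]
ee_rot: [[0.345, 0.939, 0.001], [0.939, -0.345, -0.0], [0.0, 0.001, -1.0]]
wrist_force: [5.1, -1.7, -2.8]
width: 0.096
gripper_force: 42.4
```

carry_out --steps '[[[0, 0, -6], [0, 0, 0], 1], [[0, 0, -6], [0, 0, 0], 1], [[0, 0, -6], [0, 0, 0], 1], [[0, 0, -6], [0, 0, 0], 1], [[0, 0, -3], [0, 0, 0], 1], [[0, 0, 0], [0, 0, 0], 1], [[0, 0, 0], [0, 0, 0], 1]]'

```text
t: 13.65
position: [0.5254, 0.2433, 0.0639]
ee_rot: [[0.732, 0.681, 0.0], [0.681, -0.732, 0.0], [0.0, 0.0, -1.0]]
wrist_force: [4.9, -0.2, -1.6]
width: 0.098
gripper_force: 42.5
```

```bash
python3 st.py
```

```text
[ 0.06251909 -0.81992653 -0.07593921] [ 4.85912008 -0.23553716 -1.62654936] -47.060885840698866 64.28177145138311
```

carry_out --steps '[[[0, 0, -4], [0, 0, 0], 1], [[0, 0, -4], [0, 0, 0], 1], [[0, 0, -4], [0, 0, 0], 1], [[0, 0, 0], [0, 0, 0], 1]]'

```text
t: 14.05
position: [0.5253, 0.2433, 0.0639]
ee_rot: [[0.859, 0.513, 0.0], [0.513, -0.859, 0.0], [0.0, -0.0, -1.0]]
wrist_force: [5.2, 0.9, -2.3]
width: 0.093
gripper_force: 42.5
```

```bash
python3 st.py
```

```text
[ 0.15686246 -0.79305808 -0.042421  ] [ 5.1801318   0.9154989  -2.29054443] -59.160496449640114 76.38150544374855
```

carry_out --steps '[[[0, 0, -4], [0, 0, 0], 1], [[0, 0, -4], [0, 0, 0], 1], [[0, 0, 0], [0, 0, 0], 1]]'

```text
t: 14.35
position: [0.5253, 0.2434, 0.0639]
ee_rot: [[0.921, 0.389, 0.0], [0.389, -0.921, 0.0], [0.0, -0.0, -1.0]]
wrist_force: [4.5, 1.4, -1.5]
width: 0.095
gripper_force: 42.5
```

```bash
python3 st.py
```

```text
[ 0.2984484  -0.81525976 -0.05441821] [ 4.50540037  1.38049049 -1.47436279] -67.11575525338961 84.33788483272632
```

carry_out --steps '[[[0, 0, -4], [0, 0, 0], 1], [[0, 0, -4], [0, 0, 0], 1], [[0, 0, 0], [0, 0, 0], 1]]'

```text
t: 14.65
position: [0.5253, 0.2435, 0.0639]
ee_rot: [[0.966, 0.257, 0.0], [0.257, -0.966, 0.001], [0.0, -0.0, -1.0]]
wrist_force: [5.9, 1.6, -1.8]
width: 0.097
gripper_force: 42.5
```

```bash
python3 st.py
```

```text
[ 0.31263915 -0.85603657 -0.06699121] [ 5.89364766  1.62632701 -1.81458532] -75.11398215026294 92.3373329666051
```

carry_out --steps '[[[0, 0, -4], [0, 0, 0], 1], [[0, 0, 0], [0, 0, 0], 1]]'

```text
t: 14.85
position: [0.5253, 0.2435, 0.0639]
ee_rot: [[0.982, 0.189, 0.0], [0.189, -0.982, 0.001], [0.0, -0.0, -1.0]]
wrist_force: [4.2, 1.7, -2.0]
width: 0.099
gripper_force: 42.5
```

```bash
python3 st.py
```

```text
[ 0.37139893 -0.85218953 -0.06488084] [ 4.16679153  1.72873811 -2.02532945] -79.10223251141035 96.3270488503781
```

carry_out --steps '[[[0, 0, -4], [0, 0, 0], 1], [[0, 0, 0], [0, 0, 0], 1]]'

```text
t: 15.05
position: [0.5253, 0.2435, 0.0639]
ee_rot: [[0.993, 0.12, 0.0], [0.12, -0.993, 0.001], [0.0, -0.001, -1.0]]
wrist_force: [4.8, 2.0, -1.2]
width: 0.095
gripper_force: 42.5
```

```bash
python3 st.py
```

```text
[ 0.40211439 -0.82688699 -0.04847689] [ 4.7909541   1.9944657  -1.18872565] -83.1045377434336 100.32805199297113
```

carry_out --steps '[[[0, 0, -4], [0, 0, 0], 1], [[0, 0, 0], [0, 0, 0], 1]]'

```text
t: 15.25
position: [0.5253, 0.2435, 0.064]
ee_rot: [[0.999, 0.051, 0.0], [0.051, -0.999, 0.001], [0.0, -0.0, -1.0]]
wrist_force: [5.5, 2.5, -1.4]
width: 0.095
gripper_force: 45.2
```

```bash
python3 st.py
```

```text
[ 0.43829847 -0.8799663   0.67733521] [ 5.48617186  2.45514672 -1.42708995] -87.07131769940142 104.30395264568962
```

carry_out --steps '[[[0, 0, -4], [0, 0, 0], 1], [[0, 0, 0], [0, 0, 0], 1]]'

```text
t: 15.45
position: [0.5253, 0.2435, 0.0641]
ee_rot: [[1.0, -0.018, 0.001], [-0.018, -1.0, 0.0], [0.001, -0.0, -1.0]]
wrist_force: [4.7, 1.7, 0.8]
width: 0.094
gripper_force: 77.6
```

```bash
python3 st.py
```

```text
[ 0.39373919 -0.82654858  1.71300645] [4.74832031 1.65613083 0.78158291] -91.00528637068666 108.24847170284619
```

carry_out --steps '[[[0, 0, -4], [0, 0, 0], 1], [[0, 0, 0], [0, 0, 0], 1]]'

```text
t: 15.65
position: [0.5253, 0.2435, 0.0641]
ee_rot: [[0.996, -0.086, 0.001], [-0.086, -0.996, 0.0], [0.001, -0.0, -1.0]]
wrist_force: [4.6, 1.5, 2.1]
width: 0.1
gripper_force: 117.3
```

```bash
python3 st.py
```

```text
[ 0.35676144 -0.76120851  2.70417271] [4.59226716 1.5011722  2.08609376] -94.94653227102282 112.19550744099239
```

Seated: torque began to rise at about yaw -84.5°. I'll back off 90° from there, which is +100° from the wound-up pose.

carry_out --steps '[[[0, 0, 8], [0, 0, 0], 1], [[0, 0, 8], [0, 0, 0], 1], [[0, 0, 8], [0, 0, 0], 1], [[0, 0, 8], [0, 0, 0], 1], [[0, 0, 8], [0, 0, 0], 1], [[0, 0, 8], [0, 0, 0], 1], [[0, 0, 8], [0, 0, 0], 1], [[0, 0, 8], [0, 0, 0], 1], [[0, 0, 8], [0, 0, 0], 1], [[0, 0, 8], [0, 0, 0], 1], [[0, 0, 8], [0, 0, 0], 1], [[0, 0, 8], [0, 0, 0], 1]]'

```text
t: 16.85
position: [0.5257, 0.2431, 0.0639]
ee_rot: [[-0.024, 1.0, 0.001], [1.0, 0.024, 0.0], [0.0, 0.001, -1.0]]
wrist_force: [7.1, 0.6, -1.7]
width: 0.096
gripper_force: 42.5
```

carry_out --steps '[[[0, 0, 4], [0, 0, 0], 1], [[0, 0, 0], [0, 0, 0], 1], [[0, 0, 0], [0, 0, 0], 1], [[0, 0, 0], [0, 0, 0], 1], [[0, 0, 0], [0, 0, 0], 1]]'

```text
t: 17.35
position: [0.5257, 0.2431, 0.0639]
ee_rot: [[-0.088, 0.996, 0.001], [0.996, 0.088, 0.0], [0.0, 0.001, -1.0]]
wrist_force: [8.8, 0.6, -0.4]
width: 0.092
gripper_force: 42.5
```

```bash
python3 st.py
python3 - <<'E'
from h import *
P,p=cloud();bar(P,[.525,.2436],.035,.085,.112)
q,d=read_camera("top")
a=[cv2.resize(q[y:y+90,x:x+90],(400,400),interpolation=cv2.INTER_CUBIC) for x,y in((170,190),(300,207))]
cv2.imwrite("pics/end.png",np.vstack([np.hstack(a)])[:,:,::-1])
q0=np.load("top.npz")["p"]
for n,(x,y) in dict(rack=(304,179),dish=(126,233),jar=(437,260)).items():
    print(n,cv2.phaseCorrelate(q0[y-25:y+25,x-25:x+25].mean(2),q[y-25:y+25,x-25:x+25].mean(2)))
E
```

```text
[-0.0025945  -1.28958759  0.07154386] [ 8.83913084  0.63030291 -0.4486614 ] 5.047279950537215 12.15782074495209
4342 mean [0.52403366 0.25036487] rect 524.6708374023438 244.1591796875 (41.637725830078125, 35.16387176513672) 56.77344 pca 94.72816293153772 z 0.10832608100156 0.11199803816820433
rack ((0.004897812463962481, 0.003109685561835107), 0.9756963019699985)
dish ((0.10712967052993605, 0.1505086413206982), 0.7454525379661817)
jar ((-0.07088637076358495, -0.11686193606510997), 0.978949805919961)
```

View pics/end.png

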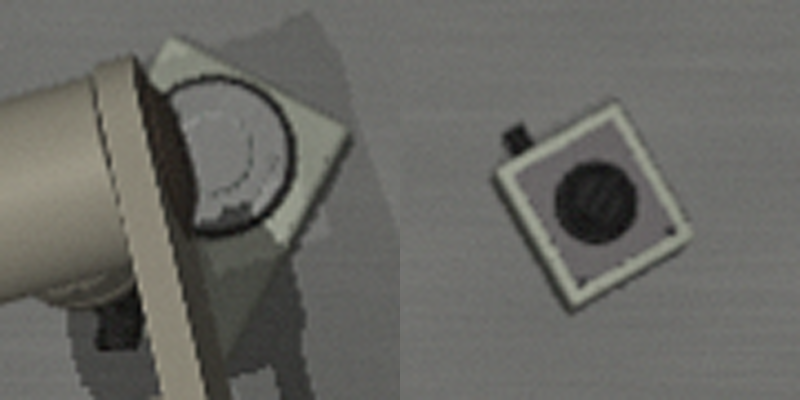

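The end picture shows the arm over the brake block and the twisted cap at about (597,203) in the crop. The bystanders have not moved, and the plate is at about 95°, a quarter turn from the seat. Handing in.

```bash
python3 -c "
from rig import *
print(close_job())"
```

```text
the job is handed in; nothing more can be done
None
```

The job is handed in, though no verdict came back: the stop was pressed, sprang back and its cap was twisted to the end; the thumbscrew was seated, backed off about 90° and is still held at about 42 N, with rack, dish and jar unmoved.

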